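Index the kerfing jig on by one kerf

TASK

Feed the bar in the kerfing jig on by one kerf, using only pushes of the fingertips: push the index bolt by its upright peg all the way out of the notch in the hand wheel, push the wheel clockwise (seen from above) through exactly one full turn by its upright handle, then push the bolt back until it is fully home in the same notch, so that the wheel is locked again. Do not force or squeeze the handle or the peg, and neither shift nor pick up the tools and off-cuts lying about.

Things in the scene. Friction and masses are not known exactly. Their poses are not given: they have to be found in the camera images.
- kerfing_jig: kerfing jig fixed to the bench: aluminium base 145 x 415 mm, hand wheel on a grey gearbox at its right end, screw-fed table with a wooden bar to the left. Origin: on the bench under the wheel's axis. z up; y from the wheel towards the bar; -x from the wheel to the index bolt. Saw-guide posts 125 mm tall stand at y 158 to 202 mm; within 110 mm of the axis only the handle rises above 100 mm
- wheel_centre (a point): centre of the hand wheel, level with its rim's top (89 mm above the bench). Aluminium, horizontal, three spokes, vertical axis, outer radius 71 mm; the hub reaches 11 mm above this point. One V notch in the rim, 21 mm wide and 13 mm deep, holds the bolt's nose at the start
- feed_wheel (a joint): angle of the hand wheel in rad: 0 at the start, locked by the bolt; grows clockwise seen from above; one full turn is 6.283. With the bolt out it turns against light friction (2.5 N at the handle) and stays where it is left. The bolt's nose centres the wheel when the notch is within about 0.1 rad of it
- crank_handle: the wheel's upright handle: a black grip 23 mm thick that spins on its spindle, 62 mm from the wheel's axis. Origin: centre of its lower end, 92 mm above the bench; its top is 144 mm above the bench. At the start it stands 60 degrees counter-clockwise (from above) from the jig's +x axis
- index_bolt (a joint): travel of the index bolt in m: 0 fully home in the notch, 0.016 fully out; grows as it moves along the jig's -x, straight away from the wheel. It slides against about 2.5 N of friction and stays where it is left. Its nose is clear of the rim beyond 0.011
- bolt_peg: the bolt's upright black peg, a round pin 14 mm thick that can spin. Origin: centre of its lower end, 89 mm above the bench; its top is 129 mm above the bench. The bar it stands on and its guide lie below 91 mm. With the bolt home it stands 117 mm from the wheel's axis along the jig's -x, with 39 mm free between rim and peg
- feed_table (a joint): travel of the table with the bar in m, 0 at the start, driven by the wheel's screw: +0.010 (one kerf) for one clockwise turn.
- caliper: bystander, to be left alone: steel caliper lying flat in front of the feed table, about 220 x 74 x 11 mm; origin at the centre of its underside
- pencil: bystander, to be left alone: green pencil lying in front of the jig, right of the bolt, 123 mm long, 7 mm thick; origin at the centre of its underside
- offcut_1: bystander, to be left alone: pale wooden off-cut right of the wheel, 45 x 60 x 20 mm; origin at the centre of its underside
- bone_nut: bystander, to be left alone: ivory-coloured bone nut blank, 10 x 55 x 9 mm, beside the foot of the bolt; origin at the centre of its underside
- offcut_2: bystander, to be left alone: reddish wooden off-cut 30 x 75 x 22 mm beyond the left end of the jig; origin at the centre of its underside

How it is judged:
On the way, in this order (a step that is already met when the one before it is completed fails the run):
1. the index bolt is out of the notch (more than 11 mm) and the wheel still stands where it was (within 0.2 rad) (value of joint index_bolt above 0.011 m and value of joint feed_wheel between -0.2 and 0.2 rad), for 0.1 s.
2. the wheel is on its way round clockwise, between a quarter and three quarters of a turn, with the robot pushing on its handle and the bolt out (value of joint feed_wheel between 1.57 and 4.71 rad and value of joint index_bolt above 0.009 m and contact force between any of the fingers, the arm and crank_handle above 0.3 N).
3. the wheel has made one full turn (within 0.15 rad) with the bolt still out (value of joint feed_wheel between 6.1332 and 6.4332 rad and value of joint index_bolt above 0.009 m), for 0.1 s.
At the end, for the whole second after the job is handed in: The wheel stands still one full turn clockwise from where it began (6.283 rad, within 0.1), the bar has been fed on one kerf (10 mm, within 0.4) and the index bolt is home in the notch (within 2.5 mm) (value of joint index_bolt below 0.0025 m and value of joint feed_wheel between 6.1832 and 6.3832 rad and value of joint feed_table between 0.0096 and 0.0104 m and velocity of joint feed_wheel between -0.05 and 0.05 rad/s); the robot touches nothing.
It fails at once if the wheel is turned backwards by more than 0.3 rad or run more than 0.5 rad past the full turn (value of joint feed_wheel below -0.3 rad or value of joint feed_wheel above 6.7832 rad).
It fails at once if the wheel's handle is forced or squeezed (over 35 N) (contact force between any of the fingers, the arm and crank_handle above 35 N).
It fails at once if the bolt is forced or squeezed (over 40 N) (contact force between any of the fingers, the arm and bolt_peg above 40 N).
It fails at once if one of the loose tools or off-cuts is shifted by more than 30 mm (distance of any of caliper, pencil, offcut_1, bone_nut, offcut_2 from where it was at the start of the episode above 0.03 m).
It fails at once if one of the loose tools or off-cuts is lifted by more than 15 mm (height (world z) of any of caliper, pencil, offcut_1, bone_nut, offcut_2 above 0.015 m).
It also fails if it takes over 64 s, if anything falls off the work surface, if the arm or the gripper's body presses on something with over 40 N, if the wrist force passes 120 N, or if a joint passes its speed limit or range.

ROBOT

A 7-joint arm with a two-finger parallel gripper is mounted at the origin on a cart in front of the work surface, level with it; the furniture and walls round the work are solid. World frame = base frame: x ahead of the robot, y to its left, z up, the work surface at z = 0. Lengths are in m, angles in rad, forces in N, time in s.
With the tool pointing down it reaches from about 0.4 to 0.85 m from the base axis. Payload 10.4 kg.
Tool frame: the origin (TCP) lies at the very end of the fingers, on their centre line; the grasp point (between the pads) lies manip.hold_point_z behind it (manip.hold_point_z is the distance from the TCP to the grasp point, in m); z points along the fingers, y is the direction in which the jaws open and shut (so a half turn about z gives the same grasp; the last joint's range is limited). The gripper opens to 85 mm and grips with 20 to 120 N. Pads are 22 mm wide; open, the fingers measure 114 mm over their backs; the gripper's body (76 mm by 85 mm) begins 54 mm behind the grasp point. The pads swing forward as they close: fully open they stand 13 mm farther back than shut.
Start: joints at [1.08, 0.332, -0.065, 1.46, 0.022, 1.35, -0.088], TCP at [0.282, -0.558, 0.231] pointing down, gripper open.
Joint ranges: [-2.6, 2.6], [-0.5, 2.12], [-1.47, 1.34], [0.16, 2.42], [-1.27, 4.41], [0.06, 2.06], [-2.6, 2.6]. Speed limits (rad/s): [2.22, 2.22, 2.79, 2.79, 3.14, 3.14, 3.14].

INTERFACE

Orientations are given as a unit quaternion [x, y, z, w].
In Python, from workcell import manip gives the robot as it stands.
- The arm moves only by the tool jog_arm, never from a script. Its arguments are lists of equal length, an entry for each row: "translation": the shift along the world's x, y, z in mm, a list of three; "turn": the turn about the world's z in degrees. In form: {"translation": [[x, y, z], ...], "turn": [turn, ...]}. A call has 1 to 12 rows; each row is the pose to reach, as a shift and turn from the pose measured when the call began; what a row does not reach only later rows make up. A row lasts 1/12 s, in which the tool goes at most 41.7 mm and 7.16 degrees, less where a joint would pass 70% of its speed; a pose out of reach is approached as far as the arm can. A call with a gripper value outside its range is refused whole. "grip" is the finger opening in mm, from 0 to 85.4, set as the call begins (left out, the last holds). The fingers move at their own pace and stop on an object; "grip_force" is the grip in N (left out, the last holds). Time passes only in rows, so rows that repeat a pose let the fingers close. It gives the time, the measured TCP pose, the force and the opening at its end, in the units of the state.
- manip.get_obs(): the state, without advancing time (a new reading comes with each control period).
- manip.camera(name): name is "side" or "top" or "wrist"; returns a dict with "frame" (420x560x3 uint8, red, green, blue), "mtx" (3x3 intrinsics, pixels), "k1" (the pictures are not rectified: a ray, as slopes to the right and down, at radius r is drawn at 1 + k1 r^2 times it, then the intrinsics apply), "pose" (4x4, takes a point from camera to world coordinates). Camera axes: x right, y down, z forward; pixel columns grow to the right and rows downward; lengths in m; the calibration is good to about 2 mm. A picture is of the moment at which its call begins. There is no depth.
- manip.hand_in(): hands the job in, once; it reports no verdict.
Trained networks look in a picture, given as the dict that the camera call returned (one of the last four; its "shot" number tells which), for a name from the list of things; names that differ only in an ending like _2 or _b are one class to them, and where a whole thing is asked for, a point or a joint stands for the part that bears it (a point fixed in the world has none). Each returns a list of dicts, best first, with "confidence" (0 to 1); they miss things now and then, are a little off and sometimes report something else, mostly with a low value. They report only what shows in the picture. A call takes as long as a camera call.
- manip.outline_of(picture, label): "mask" (420x560 bool, what is visible of it) and "extent" ([left, top, right, bottom] in pixels, round what is visible of it).
- manip.pinpoint(picture, label): "at" ([column, row] in pixels: a listed point, or the origin of a listed thing).
The state is a dict: "clock": time; "joint_pos": joint angles; "joint_velocities": joint speeds; "tau": joint torques, N m; "position": TCP position; "ee_rot": TCP orientation; "ft_force": force on the tool from outside, world axes, zero at the start; "torque": the same for the moment, N m; "grip_width": opening from 0.0 (shut) to 1.0 (fully open).
Only numpy, scipy, OpenCV 4.12 (cv2) and the standard library are available. Lean on these libraries where they do the work, as an engineer would, in place of code of your own. Each camera call takes 0.05 s, during which the arm holds its last target. There are 200 camera calls.

## Working session

There is one attempt and no reset: what is moved stays moved. The work goes in short steps, Python scripts to look and compute and a tool call to move; the robot and the scene stay as the last step left them, time stands still between calls to the robot, and variables do not carry over. Pictures are saved under pics/ and viewed, about 8 in all and at most 12, crops included, and the job is handed in when it is done.

Besides the shell and the picture viewer there is one more tool, called after "Emit:" as name(argument=value, ...), one argument or row to a line, values as JSON. jog_arm: Moves the arm, as the interface text tells. Its arguments: {"type":"object","properties":{"translation":{"type":"array"},"turn":{"type":"array"},"grip":{"type":"number"},"grip_force":{"type":"number"}},"required":["translation","turn"]}

```bash
mkdir -p pics; cat > h.py <<'E'
import numpy as np, cv2
from workcell import manip
def ray(p,uv):
    K=np.array(p["mtx"]);k=p["k1"];T=np.array(p["pose"])
    d=np.array([(uv[0]-K[0,2])/K[0,0],(uv[1]-K[1,2])/K[1,1]]);s=d.copy()
    for _ in range(30): s=d/(1+k*(s@s))
    return T[:3,3],T[:3,:3]@np.array([s[0],s[1],1.])
def atz(p,uv,z):
    o,d=ray(p,uv);return o+d*(z-o[2])/d[2]
def proj(p,X):
    K=np.array(p["mtx"]);T=np.array(p["pose"]);c=T[:3,:3].T@(np.array(X)-T[:3,3]);s=c[:2]/c[2];s=s*(1+p["k1"]*(s@s));return K[:2,:2]@s+K[:2,2]
def tri(rs):
    A=0;b=0
    for o,d in rs:
        d=d/np.linalg.norm(d);P=np.eye(3)-np.outer(d,d);A=A+P;b=b+P@o
    return np.linalg.solve(A,b)
def save(p,n): cv2.imwrite("pics/"+n+".png",p["frame"][:,:,::-1])
E
python3 - <<'E'
from h import *
Z=dict(kerfing_jig=0,wheel_centre=.089,crank_handle=.092,bolt_peg=.089,caliper=0,pencil=0,offcut_1=0,bone_nut=0)
o=manip.get_obs();print(o["clock"],o["position"],o["ee_rot"],manip.hold_point_z)
P={n:manip.camera(n) for n in("top","side")}
for n,p in P.items(): save(p,n+"0");print(n,np.array(p["pose"])[:3,3])
for l,z in Z.items():
    rs=[]
    for n,p in P.items():
        r=manip.pinpoint(p,l)
        if r: rs.append(ray(p,r[0]["at"]));print(l,n,np.round(r[0]["at"]),round(r[0]["confidence"],2),atz(p,r[0]["at"],z).round(4))
    if len(rs)==2: print("   tri",tri(rs).round(4))
E
```

```text
0.0 [ 0.28163878 -0.55748875  0.23050614] [ 9.72761571e-01  2.31806766e-01 -2.09103225e-04 -7.10794581e-04] 0.0187
top [0.44724909 0.08496234 0.95788856]
side [ 0.49660089 -0.68718391  0.65314554]
kerfing_jig top [316. 197.] 0.77 [ 0.5713 -0.0074  0.    ]
kerfing_jig side [305. 274.] 0.84 [ 0.567  -0.0119  0.    ]
   tri [ 0.5696 -0.0078 -0.0037]
wheel_centre top [314. 193.] 0.74 [0.569  0.0052 0.089 ]
wheel_centre side [308. 238.] 0.92 [0.5707 0.0036 0.089 ]
   tri [0.57   0.0051 0.0877]
crank_handle top [292. 179.] 0.49 [0.599  0.0565 0.092 ]
crank_handle side [319. 223.] 0.67 [0.5998 0.0501 0.092 ]
   tri [0.6003 0.0563 0.0872]
bolt_peg top [319. 241.] 0.59 [ 0.458  -0.0081  0.089 ]
bolt_peg side [254. 245.] 0.64 [ 0.4596 -0.0146  0.089 ]
   tri [ 0.4587 -0.0086  0.084 ]
caliper top [230. 246.] 0.73 [0.4422 0.2053 0.    ]
caliper side [251. 221.] 0.85 [0.4442 0.1855 0.    ]
   tri [ 0.4425  0.2073 -0.0164]
pencil top [372. 243.] 0.65 [ 0.4567 -0.1515  0.    ]
pencil side [304. 320.] 0.73 [ 0.5544 -0.1398  0.    ]
   tri [ 0.5047 -0.1512  0.0165]
offcut_1 top [162. 190.] 0.97 [0.5805 0.3835 0.    ]
offcut_1 side [306. 319.] 0.56 [ 0.5587 -0.1374  0.    ]
   tri [ 0.6821  0.6791 -0.9617]
bone_nut top [335. 240.] 0.62 [ 0.4637 -0.0579  0.    ]
bone_nut side [256. 294.] 0.54 [ 0.4611 -0.0656  0.    ]
   tri [ 0.4622 -0.059  -0.0068]
```

```bash
python3 - <<'E'
import cv2,numpy as np
a=cv2.imread("pics/top0.png")[100:310,150:430];b=cv2.imread("pics/side0.png")[130:340,180:460]
cv2.imwrite("pics/c0.png",np.vstack([cv2.resize(x,None,fx=2,fy=2)[:,:] for x in(a,b)])[:,:] if 0 else np.hstack([cv2.resize(x,(400,300)) for x in (a,b)]))
cv2.imwrite("pics/t0.png",cv2.resize(a,(800,600),interpolation=cv2.INTER_CUBIC))
E
```

```text
(no output)
```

View pics/t0.png

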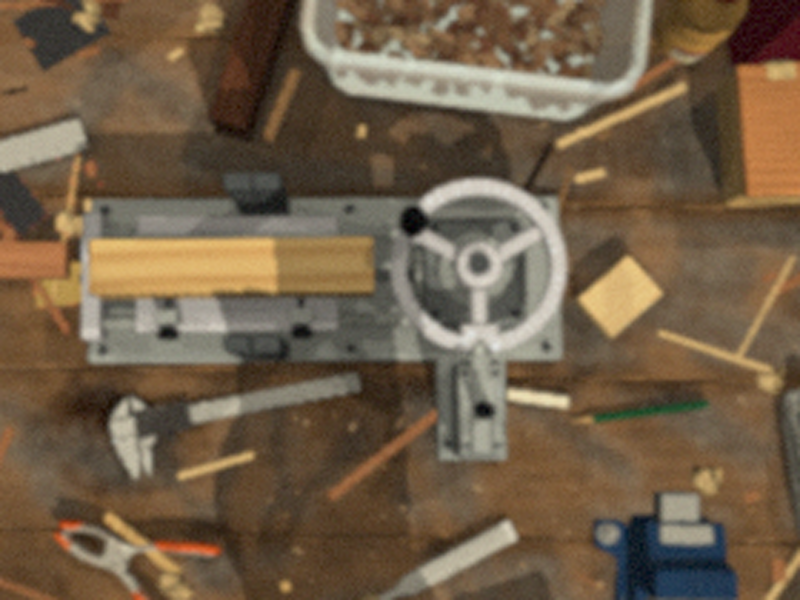

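View pics/side0.png

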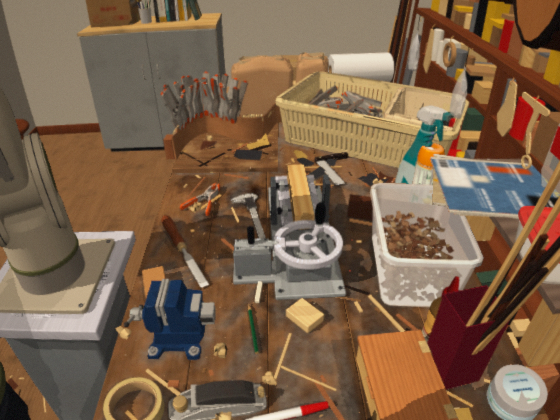

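The top view shows the wheel hub at about (318,192), the handle at (294,177) and the peg at (320,243), all in full-image pixels. The pencil, nut and off-cut lie to the right. Next I fit the jig pose using the known geometry.

```bash
cat > fit.py <<'E'
from h import *
from scipy.optimize import least_squares
def R(t): c,s=np.cos(t),np.sin(t);return np.array([[c,-s],[s,c]])
def W(q,l,z): return np.r_[q[:2]+R(q[2])@np.array(l),z]
E
python3 - <<'E'
from fit import *
h=62e-3*np.array([.5,.75**.5])
M=[]
for n in("top","side"):
    p=manip.camera(n)
    for l,loc,z in(("crank_handle",h,.118),("bolt_peg",(-.117,0),.109),("feed_wheel",(0,0),.085)):
        r=manip.outline_of(p,l)
        if not r: print(n,l,"none");continue
        m=r[0]["mask"];ys,xs=np.nonzero(m);e=r[0]["extent"];c=np.array([xs.mean(),ys.mean()])
        ce=np.array([(e[0]+e[2])/2,(e[1]+e[3])/2])
        print(n,l,round(r[0]["confidence"],2),m.sum(),c.round(1),e)
        M.append((p,n,l,loc,z,ce if l=="feed_wheel" else c))
f=lambda q,S:np.concatenate([(proj(p,W(q,loc,z))-c)*(1 if l!="feed_wheel" or n=="top" else .2) for p,n,l,loc,z,c in S])
for S in(M,[m for m in M if m[1]=="top"],[m for m in M if m[1]=="side"]):
    s=least_squares(f,[.57,0,0],args=(S,),loss="soft_l1");print(s.x.round(4),f(s.x,S).reshape(-1,2).round(1).tolist())
E
```

```text
top crank_handle 0.64 86 [294.4 176.9] [290.2, 173.7, 301.6, 183.9]
top bolt_peg 0.56 33 [319.1 243.6] [318.5, 239.1, 322.9, 248.2]
top feed_wheel 0.81 1756 [317.4 192.8] [285.1, 161.3, 347.6, 223.1]
side crank_handle 0.45 155 [319.8 213.1] [313.9, 202.6, 324.3, 220.5]
side bolt_peg 0.62 87 [250.3 236.1] [247.9, 228.8, 254.8, 247.1]
side feed_wheel 0.78 2075 [308.  241.4] [272.9, 202.0, 342.9, 271.1]
[ 0.5705 -0.0026  0.0334] [[-0.1, 0.2], [0.3, -0.5], [0.8, 0.4], [-0.1, -0.6], [0.2, -1.4], [-0.0, 0.9]]
[ 0.5705 -0.002   0.0303] [[-0.3, 0.1], [-0.1, -0.5], [0.5, 0.3]]
[ 0.5705 -0.0055  0.0434] [[-0.2, 0.1], [0.2, -0.2], [-0.0, 1.1]]
```

Fit: axis at (0.5705, -0.003), yaw about 0.034 rad, with residuals around 1 px. I now move to above the gap between rim and peg with the fingers shut.

Emit:
jog_arm(
  translation=[
    [33,92,0],
    [66,184,0],
    [99,276,0],
    [132,368,0],
    [165,460,0],
    [198,551,0],
    [198,551,0],
    [198,551,0],
    [198,551,0],
    [198,551,0],
    [198,551,0],
    [198,551,0],
  ],
  turn=[-4,-8,-12,-16,-20,-25,-25,-25,-25,-25,-25,-25],
  grip=0,
  grip_force=20,
)

```text
clock: 2.3
position: [0.4512, -0.0854, 0.2317]
ee_rot: [1.0, 0.016, 0.0, 0.0]
ft_force: [0.7, -1.0, -0.5]
grip_width: 0.001
```

Emit:
jog_arm(
  translation=[
    [15,40,-10],
    [29,79,-30],
    [29,79,-60],
    [29,79,-80],
    [29,79,-80],
    [29,79,-80],
  ],
  turn=[0,0,0,0,0,0],
)

```text
clock: 2.8
position: [0.4797, -0.0065, 0.1516]
ee_rot: [1.0, 0.016, -0.0, 0.0]
ft_force: [-0.3, -0.7, 0.3]
grip_width: -0.001
```

```bash
python3 - <<'E'
from fit import *
o=manip.get_obs();print(o["position"])
a=[]
for n in("side","wrist"):
    p=manip.camera(n);f=p["frame"][:,:,::-1].copy()
    if n=="side": f=cv2.resize(f[170:310,200:387],(560,420),interpolation=cv2.INTER_CUBIC)
    a.append(cv2.resize(f,(400,300)))
cv2.imwrite("pics/d1.png",cv2.resize(np.hstack(a),(800,300)))
E
```

```text
[ 0.47971411 -0.00652379  0.15160017]
```

View pics/d1.png

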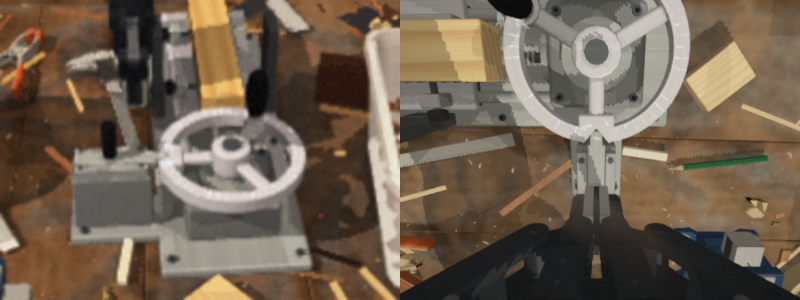

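```bash
python3 - <<'E'
from fit import *
p=manip.camera("side");print(p["shot"],manip.get_obs()["clock"],proj(p,[.4797,-.0065,.1516]))
f=p["frame"][:,:,::-1].copy();u=proj(p,[.4797,-.0065,.1516]).astype(int);cv2.circle(f,tuple(int(v) for v in u),4,(0,255,0),1)
q=manip.camera("top");g=q["frame"][:,:,::-1].copy();u=proj(q,[.4797,-.0065,.1516]);cv2.circle(g,tuple(int(v) for v in u),4,(0,255,0),1)
cv2.imwrite("pics/d2.png",cv2.resize(np.hstack([f,g]),(800,300)))
E
```

```text
7 2.95 [262.80035972 217.49589279]
```

View pics/d2.png

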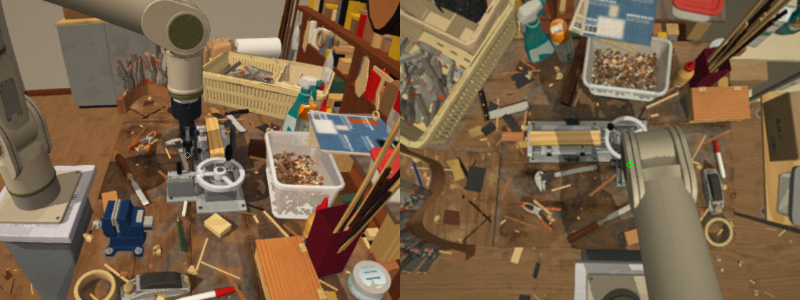

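The fingertips (green mark) are over the gap. I descend and push gently.

Emit:
jog_arm(
  translation=[
    [0,0,-15],
    [0,0,-30],
    [0,0,-47],
    [0,0,-47],
    [-3,0,-47],
    [-6,0,-47],
    [-8,0,-47],
    [-10,0,-47],
    [-12,-0.5,-47],
    [-14,-0.5,-47],
    [-16,-0.5,-47],
    [-16,-0.5,-47],
  ],
  turn=[0,0,0,0,0,0,0,0,0,0,0,0],
)

```text
clock: 4.0
position: [0.4652, -0.0075, 0.1068]
ee_rot: [1.0, 0.015, 0.002, 0.001]
ft_force: [1.7, -0.5, 1.3]
grip_width: 0.001
```

```bash
cat > meas.py <<'E'
from fit import *
q=[.5705,-.0028,.0335]
def peg(n="side",z=.109):
    p=manip.camera(n);r=manip.outline_of(p,"bolt_peg")
    if not r: print("nopeg");return
    m=r[0]["mask"];ys,xs=np.nonzero(m);c=np.array([xs.mean(),ys.mean()])
    e=r[0]["extent"]
    t=[abs(proj(p,W(q,(-.117-k*1e-4,0),z))[0]-c[0]) for k in range(-50,250)]
    print("peg",n,r[0]["confidence"],m.sum(),c.round(1),e,"travel mm",(np.argmin(t)-50)/10)
    return p
if __name__=="__main__":
    print(manip.get_obs()["ft_force"]);p=peg();peg("wrist")
    x=proj(p,W(q,(-.06,0),.1)).astype(int);f=p["frame"][x[1]-60:x[1]+60,x[0]-80:x[0]+80,::-1]
    cv2.imwrite("pics/last.png",cv2.resize(f,(800,600),interpolation=cv2.INTER_CUBIC))
E
python3 meas.py
```

```text
[ 1.73446449 -0.47297715  1.2882076 ]
peg side 0.53 130 [246.9 235.9] [243.8, 229.7, 255.1, 246.2] travel mm 7.4
nopeg
```

Emit:
jog_arm(
  translation=[
    [-2,0,0],
    [-4,0,0],
    [-6,0,0],
    [-8,0,0],
    [-8,0,0],
    [-8,0,0],
    [-8,0,0],
  ],
  turn=[0,0,0,0,0,0,0],
)

```text
clock: 4.78
position: [0.4567, -0.0074, 0.1062]
ee_rot: [1.0, 0.015, 0.001, 0.001]
ft_force: [0.5, 0.5, 0.3]
grip_width: -0.004
```

```bash
python3 meas.py
```

```text
[0.49456325 0.51192165 0.28368059]
peg side 0.46 364 [245.9 241.8] [228.1, 228.6, 271.7, 249.7] travel mm 9.4
nopeg
```

View pics/last.png

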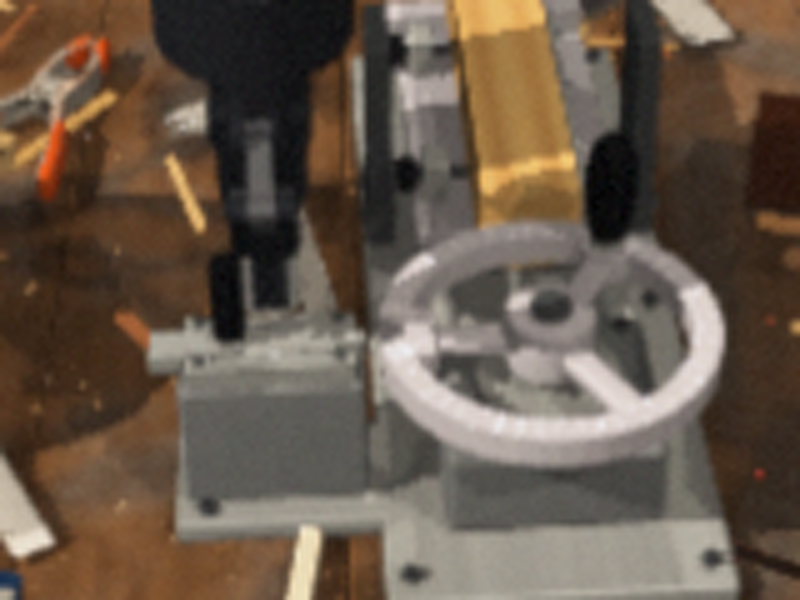

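```bash
python3 - <<'E'
from fit import *
from meas import q
p=manip.camera("side");x=proj(p,W(q,(-.06,0),.1)).astype(int)
u=x-[80,60]+np.array([228,297])/5;print(u)
t=[abs(proj(p,W(q,(-.117-k*1e-4,0),.109))[0]-u[0]) for k in range(300)];print(np.argmin(t)/10)
print((proj(p,W(q,(-.117,0),.109))))
print(manip.get_obs()["position"])
E
```

```text
[243.6 235.4]
14.1
[250.55269787 234.796954  ]
[ 0.45684938 -0.00737588  0.10618249]
```

Peg travel is about 14 mm by my own reading of the picture; the network's 9.4 mm is contaminated by the finger. I give it a last small nudge, then retreat and go behind the handle.

Emit:
jog_arm(
  translation=[
    [-1,0,0],
    [-1.5,0,0],
    [-1.5,0,0],
    [6,0,0],
    [6,0,25],
    [6,0,55],
    [40,25,55],
    [75,45,55],
    [110,66,55],
    [110,66,55],
    [110,66,55],
    [110,66,55],
  ],
  turn=[0,0,0,0,0,0,0,0,0,0,0,0],
)

```text
clock: 6.03
position: [0.5664, 0.0585, 0.1605]
ee_rot: [1.0, 0.015, 0.0, 0.001]
ft_force: [-0.9, -0.9, 0.6]
grip_width: -0.001
```

```bash
cat > path.py <<'E'
from fit import *
from meas import q
import sys
# tool block a x b (half, mm) yaw = jig; centre on circle r=62 at world angle A; handle angle from contact
def handle(A,a=.011,b=.0145):
    c=.062*np.array([np.cos(A),np.sin(A)])
    for d in np.arange(.9,.1,-.002):
        h=.062*np.array([np.cos(A-d),np.sin(A-d)])
        v=R(-q[2])@(h-c);w=np.maximum(np.abs(v)-[a,b],0)
        if np.hypot(*w)<.0115: return A-d
def wheel_deg(A): return np.degrees(np.radians(60)+q[2]-handle(A))
if __name__=="__main__":
    o=manip.get_obs();P=o["position"];print(P,o["clock"],np.degrees(np.arctan2(P[1]-q[1],P[0]-q[0])))
    for A in map(float,sys.argv[1:]):
        a=np.radians(A);X=np.array([q[0]+.062*np.cos(a),q[1]+.062*np.sin(a)]);print(A,((X-P[:2])*1e3).round().astype(int).tolist(),"wheel",wheel_deg(a).round(1))
E
python3 - <<'E'
from meas import *
p=peg();save(p,"x1")
E
python3 path.py 92 85 75 65 55 45 35 25 15 5 -5 -15 -25
```

```text
peg side 0.66 114 [242.6 235.7] [241.7, 228.0, 247.8, 244.1] travel mm 16.1
[0.56627906 0.05773701 0.16127168] 6.1333 93.98848583344052
92.0 [2, 1] wheel -8.9
85.0 [10, 1] wheel -1.2
75.0 [20, -1] wheel 10.8
65.0 [30, -4] wheel 23.5
55.0 [40, -10] wheel 34.5
45.0 [48, -17] wheel 44.2
35.0 [55, -25] wheel 52.7
25.0 [60, -34] wheel 61.6
15.0 [64, -44] wheel 71.1
5.0 [66, -55] wheel 81.4
-5.0 [66, -66] wheel 92.6
-15.0 [64, -77] wheel 104.3
-25.0 [60, -87] wheel 114.5
```

The bolt is out (about 16 mm). I descend behind the handle and start pushing it clockwise.

Emit:
jog_arm(
  translation=[
    [-1,1,-25],
    [-1,1,-51],
    [-1,1,-51],
    [5,1,-51],
    [10,1,-51],
    [15,0,-51],
    [20,-1,-51],
    [25,-2,-51],
    [30,-4,-51],
    [35,-7,-51],
    [40,-10,-51],
    [44,-13,-51],
  ],
  turn=[0,0,0,0,0,0,0,0,0,0,0,0],
)

```text
clock: 7.13
position: [0.6109, 0.0444, 0.1103]
ee_rot: [1.0, 0.015, 0.001, 0.001]
ft_force: [-3.2, 1.3, 2.6]
grip_width: 0.001
```

```bash
python3 path.py 42 33 24 15 6 -3 -12 -21 -30 -39 -48 -57 -66; python3 - <<'E'
from meas import *
r=manip.camera("side")
m=manip.outline_of(r,"crank_handle")
for k in m[:1]:
    ys,xs=np.nonzero(k["mask"]);c=[xs.mean(),ys.mean()];X=atz(r,c,.118);d=X[:2]-q[:2];print(k["confidence"],len(xs),X,np.hypot(*d),"wheel",60+np.degrees(q[2])-np.degrees(np.arctan2(d[1],d[0])))
print(manip.get_obs()["ft_force"])
E
```

```text
[0.61088195 0.04437689 0.11027056] 7.1333 49.437504767243986
42.0 [6, -6] wheel 46.8
33.0 [12, -13] wheel 54.4
24.0 [16, -22] wheel 62.4
15.0 [20, -31] wheel 71.1
6.0 [21, -41] wheel 80.3
-3.0 [22, -50] wheel 90.2
-12.0 [20, -60] wheel 101.0
-21.0 [18, -69] wheel 110.5
-30.0 [13, -78] wheel 119.1
-39.0 [8, -86] wheel 126.7
-48.0 [1, -93] wheel 133.6
-57.0 [-7, -99] wheel 141.2
-66.0 [-15, -104] wheel 149.2
0.75 216 [0.62558174 0.02198114 0.118     ] 0.06039952623096308 wheel 37.69654137307313
[ 0.94702034  0.34208372 -0.91480698]
```

The wheel measures about 38° against a model value of 40°. Continuing.

Emit:
jog_arm(
  translation=[
    [6,-6,0],
    [12,-13,0],
    [16,-22,0],
    [20,-31,0],
    [21,-41,0],
    [22,-50,0],
    [20,-60,0],
    [18,-69,0],
    [13,-78,0],
    [8,-86,0],
    [1,-93,0],
    [-7,-99,0],
  ],
  turn=[0,0,0,0,0,0,0,0,0,0,0,0],
)

```text
clock: 8.23
position: [0.6036, -0.0564, 0.1102]
ee_rot: [1.0, 0.014, 0.002, 0.001]
ft_force: [2.2, 0.1, -2.3]
grip_width: 0.001
```

```bash
python3 path.py -66 -75 -84 -93 -102 -111 -120 -129 -138 -147 -156 -165; cat > wh.py <<'E'
from meas import *
for n in ("side","top"):
    r=manip.camera(n)
    for k in manip.outline_of(r,"crank_handle")[:1]:
        ys,xs=np.nonzero(k["mask"]);c=[xs.mean(),ys.mean()];X=atz(r,c,.118);d=X[:2]-q[:2];print(n,k["confidence"],len(xs),X,np.hypot(*d),"wheel",(60+np.degrees(q[2])-np.degrees(np.arctan2(d[1],d[0])))%360)
print(manip.get_obs()["ft_force"])
E
python3 wh.py
```

```text
[ 0.60358989 -0.05636202  0.11023054] 8.2333 -58.292789466631326
-66.0 [-8, -3] wheel 149.2
-75.0 [-17, -6] wheel 157.8
-84.0 [-27, -8] wheel 166.9
-93.0 [-36, -8] wheel 176.6
-102.0 [-46, -7] wheel 187.1
-111.0 [-55, -4] wheel 198.6
-120.0 [-64, 0] wheel 209.2
-129.0 [-72, 5] wheel 218.5
-138.0 [-79, 12] wheel 226.8
-147.0 [-85, 20] wheel 234.4
-156.0 [-90, 28] wheel 242.4
-165.0 [-93, 38] wheel 251.1
side 0.62 226 [ 0.58260622 -0.06617599  0.118     ] 0.0645219110754257 wheel 141.10492193822614
top 0.4 76 [ 0.57769391 -0.06380473  0.118     ] 0.06142743094887525 wheel 145.19392893070525
[ 0.00963325 -0.26966347 -0.08809307]
```

Emit:
jog_arm(
  translation=[
    [-8,-3,0],
    [-17,-6,0],
    [-27,-8,0],
    [-36,-8,0],
    [-46,-7,0],
    [-55,-4,0],
    [-64,0,0],
    [-72,5,0],
    [-79,12,0],
    [-85,20,0],
    [-90,28,0],
    [-93,38,0],
  ],
  turn=[0,0,0,0,0,0,0,0,0,0,0,0],
)

```text
clock: 9.43
position: [0.5097, -0.0174, 0.1102]
ee_rot: [1.0, 0.014, 0.001, 0.002]
ft_force: [0.2, -3.3, 0.2]
grip_width: -0.004
```

```bash
python3 path.py -174 -183 -191 -199 -206 -213 -220 -226 -232 -237 -242 -247 -251 -255 -260 -265 -270 -275 -280; python3 wh.py
```

```text
[ 0.50968185 -0.0174251   0.11022076] 9.4333 -166.4786675011717
-174.0 [-1, 8] wheel 260.3
-183.0 [-1, 18] wheel 270.2
-191.0 [0, 26] wheel 279.7
-199.0 [2, 35] wheel 288.5
-206.0 [5, 42] wheel 295.4
-213.0 [9, 48] wheel 301.7
-220.0 [13, 54] wheel 307.5
-226.0 [18, 59] wheel 312.1
-232.0 [23, 63] wheel 316.8
-237.0 [27, 67] wheel 321.2
-242.0 [32, 69] wheel 325.6
-247.0 [37, 72] wheel 330.1
-251.0 [41, 73] wheel 333.9
-255.0 [45, 75] wheel 337.8
-260.0 [50, 76] wheel 342.8
-265.0 [55, 76] wheel 348.0
-270.0 [61, 77] wheel 353.3
-275.0 [66, 76] wheel 358.8
-280.0 [72, 76] wheel 364.6
side 0.23 1851 [ 0.56723783 -0.05509038  0.118     ] 0.05239203942005799 wheel 155.4892165163791
[-0.06946816  0.75310251  0.17421777]
```

Emit:
jog_arm(
  translation=[
    [-1,8,0],
    [-1,18,0],
    [0,26,0],
    [2,35,0],
    [5,42,0],
    [9,48,0],
    [13,54,0],
    [18,59,0],
    [23,63,0],
    [27,67,0],
    [32,69,0],
    [32,69,0],
  ],
  turn=[0,0,0,0,0,0,0,0,0,0,0,0],
)

```text
clock: 10.63
position: [0.5436, 0.0529, 0.1103]
ee_rot: [1.0, 0.015, 0.002, 0.001]
ft_force: [1.0, 0.7, 0.1]
grip_width: -0.003
```

```bash
python3 path.py  -247 -251 -255 -260 -265 -270 -275 -280; python3 wh.py;python3 - <<'E'
from meas import *
p=manip.camera("side");cv2.imwrite("pics/e1.png",cv2.resize(p["frame"][175:295,230:390,::-1],(800,600),interpolation=cv2.INTER_CUBIC))
E
```

```text
[0.54363542 0.05294748 0.11025296] 10.6333 115.72930910776431
-247.0 [3, 1] wheel 330.1
-251.0 [7, 3] wheel 333.9
-255.0 [11, 4] wheel 337.8
-260.0 [16, 5] wheel 342.8
-265.0 [21, 6] wheel 348.0
-270.0 [27, 6] wheel 353.3
-275.0 [32, 6] wheel 358.8
-280.0 [38, 5] wheel 364.6
side 0.44 184 [0.56524742 0.0539851  0.118     ] 0.05702751673578716 wheel 326.6346292072593
top 0.34 818 [0.44560665 0.20839611 0.118     ] 0.2453612601421374 wheel 301.3209525849334
[ 0.04023036  0.24432006 -0.36867409]
```

View pics/e1.png

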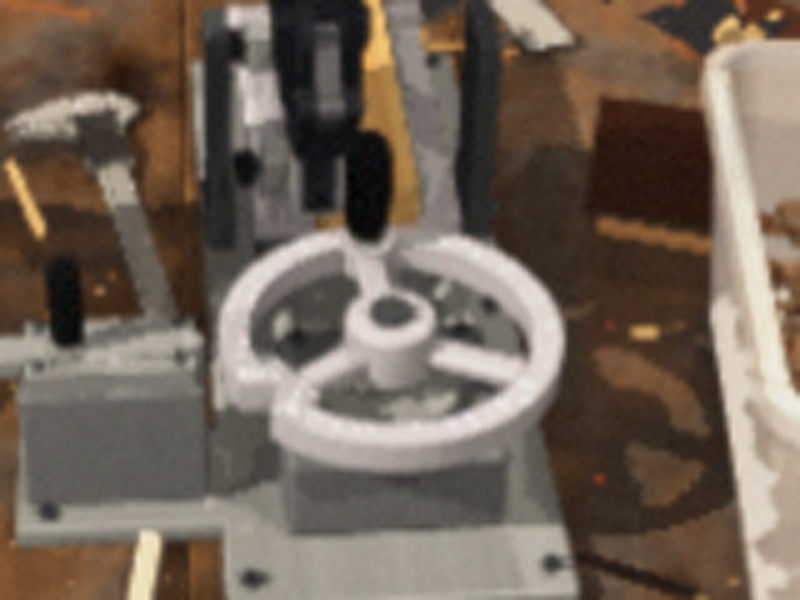

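The notch (crop ~265,390) is about 35° short of the bolt, matching the model (326°). I push on slowly to about 352°.

Emit:
jog_arm(
  translation=[
    [3,1,0],
    [6,2,0],
    [9,3,0],
    [11,4,0],
    [13,5,0],
    [16,5,0],
    [19,6,0],
    [21,6,0],
    [23,6,0],
    [25,6,0],
    [27,6,0],
    [27,6,0],
  ],
  turn=[0,0,0,0,0,0,0,0,0,0,0,0],
)

```text
clock: 11.88
position: [0.5703, 0.0578, 0.1104]
ee_rot: [1.0, 0.014, 0.002, 0.001]
ft_force: [-0.9, 0.3, 0.5]
grip_width: 0.003
```

```bash
python3 path.py  -270 -272 -274 -276 -278 -280; python3 - <<'E'
from meas import *
p=manip.camera("side")
r=manip.outline_of(p,"crank_handle")[0];ys,xs=np.nonzero(r["mask"]);print(r["confidence"],len(xs),xs.mean(),ys.mean(),r["extent"])
for w in(340,345,350,355,360,365):
    a=np.radians(60-w);print(w,proj(p,W(q,(.062*np.cos(a),.062*np.sin(a)),.118)).round(1))
cv2.imwrite("pics/e2.png",cv2.resize(p["frame"][175:295,230:390,::-1],(800,600),interpolation=cv2.INTER_CUBIC))
E
```

```text
[0.57026074 0.05783812 0.11043836] 11.8833 90.22607202275847
-270.0 [0, 1] wheel 353.3
-272.0 [2, 1] wheel 355.5
-274.0 [5, 1] wheel 357.7
-276.0 [7, 1] wheel 360.0
-278.0 [9, 1] wheel 362.3
-280.0 [11, 0] wheel 364.6
0.53 188 315.82978723404256 212.38829787234042 [311.0, 202.4, 322.5, 223.5]
340 [309.9 211. ]
345 [312.4 211.2]
350 [314.9 211.5]
355 [317.3 212. ]
360 [319.7 212.6]
365 [322.  213.3]
```

View pics/e2.png

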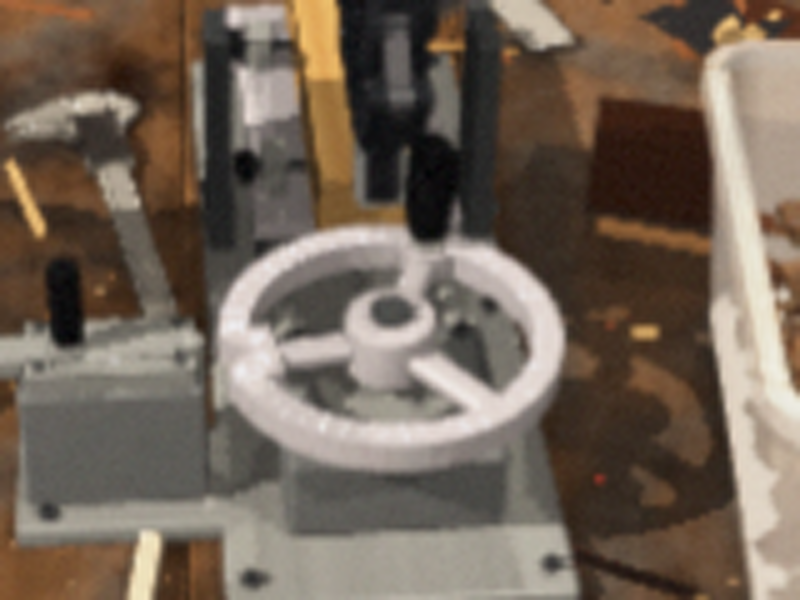

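The handle is at (316.2, 213) in full-image pixels; home was 319.8, so about 7° remains.

Emit:
jog_arm(
  translation=[
    [1.5,0.5,0],
    [3,1,0],
    [4,1,0],
    [5,1,0],
    [6,1,0],
    [7,1,0],
    [7,1,0],
    [7,1,0],
  ],
  turn=[0,0,0,0,0,0,0,0],
)

```text
clock: 12.65
position: [0.5774, 0.059, 0.1105]
ee_rot: [1.0, 0.014, 0.002, 0.001]
ft_force: [-0.6, 0.8, 0.7]
grip_width: 0.001
```

```bash
python3 path.py; python3 - <<'E'
from meas import *
p=manip.camera("side")
r=manip.outline_of(p,"crank_handle")[0];ys,xs=np.nonzero(r["mask"]);print(r["confidence"],len(xs),xs.mean(),ys.mean(),r["extent"])
a=cv2.imread("pics/side0.png")[175:295,230:390];b=p["frame"][175:295,230:390,::-1]
cv2.imwrite("pics/e3.png",cv2.resize(np.hstack([a,b]),(800,300),interpolation=cv2.INTER_CUBIC))
E
```

```text
[0.57740057 0.05895945 0.11050381] 12.65 83.62460826130909
0.71 204 319.21078431372547 213.26960784313727 [312.6, 201.5, 324.8, 223.9]
```

View pics/e3.png

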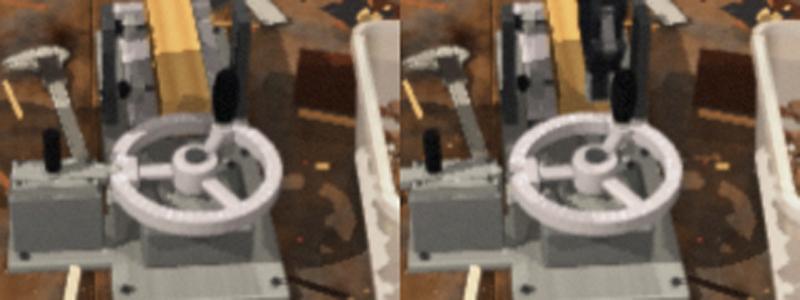

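The wheel matches its start picture within 1–2°. I back off, lift, and go round to the outer side of the peg.

Emit:
jog_arm(
  translation=[
    [-6,0,0],
    [-6,0,25],
    [-6,0,50],
    [-40,-15,50],
    [-75,-30,50],
    [-110,-45,50],
    [-140,-57,50],
    [-167,-67,50],
    [-167,-67,50],
    [-167,-67,50],
    [-167,-67,50],
  ],
  turn=[0,0,0,0,0,0,0,0,0,0,0],
)

```text
clock: 13.67
position: [0.4109, -0.008, 0.161]
ee_rot: [1.0, 0.014, 0.003, 0.001]
ft_force: [0.6, 0.3, -0.3]
grip_width: -0.005
```

```bash
python3 - <<'E'
from meas import *
p=peg();print(manip.get_obs()["position"])
r=manip.outline_of(p,"crank_handle")[0];ys,xs=np.nonzero(r["mask"]);print(r["confidence"],len(xs),xs.mean(),ys.mean(),r["extent"])
E
```

```text
peg side 0.61 127 [242.4 235.2] [238.5, 227.8, 246.3, 245.4] travel mm 16.5
[ 0.41111342 -0.00754246  0.1606978 ]
0.58 194 319.08762886597935 213.32474226804123 [312.8, 201.9, 325.3, 222.7]
```

Emit:
jog_arm(
  translation=[
    [0,0,-30],
    [0,0,-55],
    [0,0,-55],
    [4,0,-55],
    [7,0.5,-55],
    [9,0.5,-55],
    [11,0.5,-55],
    [13,0.5,-55],
    [15,0.5,-55],
    [17,0.5,-55],
    [19,1,-55],
    [20,1,-55],
  ],
  turn=[0,0,0,0,0,0,0,0,0,0,0,0],
)

```text
clock: 14.82
position: [0.4313, -0.0066, 0.1057]
ee_rot: [1.0, 0.015, 0.002, 0.001]
ft_force: [-2.7, -0.2, 2.0]
grip_width: -0.003
```

Emit:
jog_arm(
  translation=[
    [1,0,0],
    [2,0,0],
    [3,0,0],
    [3.5,0,0],
    [4,0,0],
    [4,0,0],
  ],
  turn=[0,0,0,0,0,0],
)

```text
clock: 15.32
position: [0.4344, -0.0066, 0.1055]
ee_rot: [1.0, 0.015, 0.001, 0.001]
ft_force: [-8.4, -0.4, 8.0]
grip_width: 0.004
```

```bash
python3 - <<'E'
from meas import *
p=peg();o=manip.get_obs();print(o["position"],o["ft_force"])
r=manip.outline_of(p,"crank_handle")[0];ys,xs=np.nonzero(r["mask"]);print(r["confidence"],len(xs),xs.mean(),ys.mean(),r["extent"])
a=cv2.imread("pics/side0.png")[175:295,230:390];b=p["frame"][175:295,230:390,::-1]
cv2.imwrite("pics/e4.png",cv2.resize(np.hstack([a,b]),(800,300),interpolation=cv2.INTER_CUBIC))
E
```

```text
nopeg
[ 0.43437088 -0.0066455   0.10549757] [-8.13347203  0.90081987  7.2202037 ]Traceback (most recent call last):
  File "<stdin>", line 3, in <module>
TypeError: 'NoneType' object is not subscriptable
```

The force has risen to 8 N, so the bolt is probably seating. I add one small extra push and look.

Emit:
jog_arm(
  translation=[
    [0.5,0,0],
    [1,0,0],
    [1.5,0,0],
    [1.5,0,0],
  ],
  turn=[0,0,0,0],
)

```text
clock: 15.75
position: [0.4348, -0.0067, 0.1053]
ee_rot: [1.0, 0.015, -0.0, 0.001]
ft_force: [-10.0, -0.2, 7.2]
grip_width: 0.002
```

```bash
python3 - <<'E'
from meas import *
p=manip.camera("side");o=manip.get_obs();print(o["position"],o["ft_force"])
for r in manip.outline_of(p,"crank_handle")[:1]: ys,xs=np.nonzero(r["mask"]);print(r["confidence"],len(xs),xs.mean(),ys.mean(),r["extent"])
a=cv2.imread("pics/side0.png")[195:275,230:340];b=p["frame"][195:275,230:340,::-1]
cv2.imwrite("pics/e4.png",cv2.resize(np.hstack([a,b]),(800,290),interpolation=cv2.INTER_CUBIC))
E
```

```text
[ 0.43483859 -0.00668153  0.10533239] [-7.58774691 -0.09473126  8.00556281]
0.66 194 319.35051546391753 213.17525773195877 [313.9, 201.9, 326.2, 222.0]
```

View pics/e4.png

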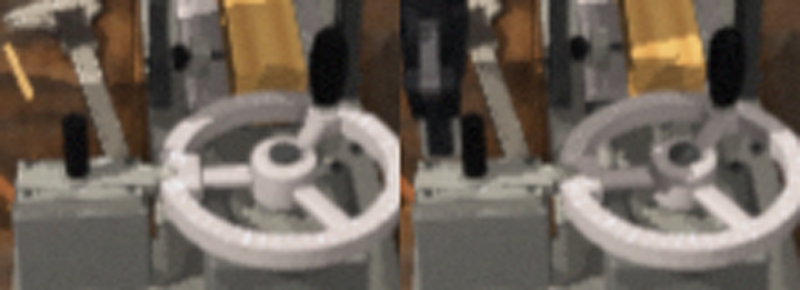

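The peg is now within half a pixel (~1 mm) of its start place. I retreat and measure it unobstructed.

Emit:
jog_arm(
  translation=[
    [-4,0,0],
    [-10,0,0],
    [-10,0,30],
    [-10,0,70],
    [-10,-40,100],
    [-10,-80,100],
    [-10,-120,100],
    [-10,-120,100],
    [-10,-120,100],
  ],
  turn=[0,0,0,0,0,0,0,0,0],
)

```text
clock: 16.6
position: [0.4243, -0.1293, 0.2053]
ee_rot: [1.0, 0.012, 0.0, 0.001]
ft_force: [-0.5, 1.2, -0.7]
grip_width: -0.001
```

```bash
python3 - <<'E'
from meas import *
o=manip.get_obs();print(o["position"],o["ft_force"])
old=cv2.imread("pics/side0.png")[:,:,::-1]
for _ in range(2):
    p=peg()
    for r in manip.outline_of(p,"crank_handle")[:1]: ys,xs=np.nonzero(r["mask"]);print(r["confidence"],len(xs),xs.mean(),ys.mean())
g=lambda f:cv2.cvtColor(np.ascontiguousarray(f),cv2.COLOR_RGB2GRAY)
for nm,(x0,y0,x1,y1) in dict(peg=(243,226,260,247),handle=(308,198,332,222),fixed=(232,256,275,290)).items():
    t=g(old)[y0:y1,x0:x1];s=g(p["frame"])[y0-6:y1+6,x0-6:x1+6]
    # subpixel via upsampling
    m=cv2.matchTemplate(cv2.resize(s,None,fx=8,fy=8,interpolation=cv2.INTER_CUBIC),cv2.resize(t,None,fx=8,fy=8,interpolation=cv2.INTER_CUBIC),cv2.TM_CCOEFF_NORMED)
    _,v,_,l=cv2.minMaxLoc(m);print(nm,v,np.array(l)/8-6)
E
```

```text
[ 0.42434262 -0.12925887  0.2052986 ] [-0.50888691  1.19712625 -0.7494776 ]
peg side 0.61 125 [250.  235.4] [248.4, 226.8, 254.3, 244.6] travel mm 1.2
0.7 159 319.75471698113205 213.35849056603774
nopegTraceback (most recent call last):
  File "<stdin>", line 6, in <module>
TypeError: 'NoneType' object is not subscriptable
```

```bash
python3 - <<'E'
from meas import *
old=cv2.imread("pics/side0.png")[:,:,::-1];p=manip.camera("side");save(p,"fin")
g=lambda f:cv2.cvtColor(np.ascontiguousarray(f),cv2.COLOR_RGB2GRAY)
for nm,(x0,y0,x1,y1) in dict(peg=(243,226,260,247),handle=(308,198,332,222),fixed=(232,256,275,290)).items():
    t=g(old)[y0:y1,x0:x1];s=g(p["frame"])[y0-6:y1+6,x0-6:x1+6]
    m=cv2.matchTemplate(cv2.resize(s,None,fx=8,fy=8,interpolation=cv2.INTER_CUBIC),cv2.resize(t,None,fx=8,fy=8,interpolation=cv2.INTER_CUBIC),cv2.TM_CCOEFF_NORMED)
    _,v,_,l=cv2.minMaxLoc(m);print(nm,v,np.array(l)/8-6)
a=old[195:275,230:340,::-1];b=p["frame"][195:275,230:340,::-1]
cv2.imwrite("pics/e5.png",cv2.resize(np.hstack([a,b]),(800,290),interpolation=cv2.INTER_CUBIC))
E
```

```text
peg 0.9906250834465027 [-0.625  0.   ]
handle 0.9583491086959839 [-0.5   -0.625]
fixed 0.9964824914932251 [0. 0.]
```

View pics/e5.png

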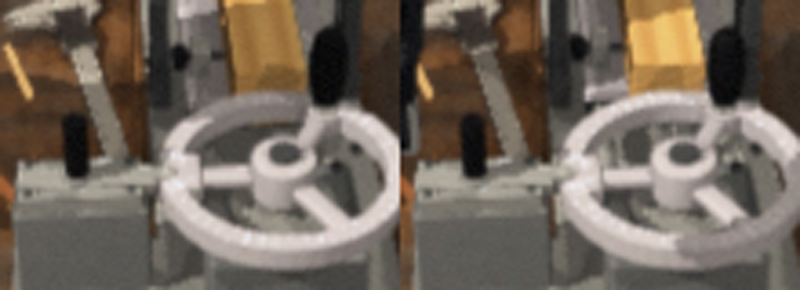

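The peg is at -0.6 px, so about 1.3 mm remains, and the wheel is about 1° short. That is inside tolerance but not fully home, so I go back and press a little further.

Emit:
jog_arm(
  translation=[
    [0,40,0],
    [0,80,0],
    [0,122,0],
    [0,122,0],
    [0,122,-35],
    [0,122,-70],
    [0,122,-100],
    [0,122,-100],
    [4,122,-100],
    [7,122,-100],
    [9,122,-100],
    [9,122,-100],
  ],
  turn=[0,0,0,0,0,0,0,0,0,0,0,0],
)

```text
clock: 17.9
position: [0.4347, -0.0035, 0.1069]
ee_rot: [1.0, 0.016, 0.0, 0.001]
ft_force: [-4.2, -0.1, 3.3]
grip_width: -0.001
```

Emit:
jog_arm(
  translation=[
    [1,0,0],
    [1.5,0,0],
    [2,0,0],
    [2.5,0,0],
    [3,0,0],
    [3,0,0],
    [3,0,0],
  ],
  turn=[0,0,0,0,0,0,0],
)

```text
clock: 18.48
position: [0.4362, -0.0036, 0.1073]
ee_rot: [1.0, 0.016, -0.001, 0.002]
ft_force: [-10.7, 0.9, 1.9]
grip_width: 0.0
```

Emit:
jog_arm(
  translation=[
    [1.5,0,0],
    [2,0,0],
    [2.3,0,0],
    [2.3,0,0],
  ],
  turn=[0,0,0,0],
)

```text
clock: 18.82
position: [0.4363, -0.0037, 0.1074]
ee_rot: [1.0, 0.015, -0.004, 0.002]
ft_force: [-13.0, 1.0, 3.1]
grip_width: -0.001
```

Emit:
jog_arm(
  translation=[
    [-4,0,0],
    [-12,0,0],
    [-12,0,30],
    [-12,0,70],
    [-12,-40,100],
    [-12,-80,100],
    [-12,-120,100],
    [-12,-120,100],
    [-12,-120,100],
  ],
  turn=[0,0,0,0,0,0,0,0,0],
)

```text
clock: 19.57
position: [0.4243, -0.1263, 0.2085]
ee_rot: [1.0, 0.013, -0.003, 0.002]
ft_force: [-0.0, 1.1, -0.2]
grip_width: 0.001
```

```bash
python3 - <<'E'
from meas import *
old=cv2.imread("pics/side0.png")[:,:,::-1];p=manip.camera("side");save(p,"fin2")
g=lambda f:cv2.cvtColor(np.ascontiguousarray(f),cv2.COLOR_RGB2GRAY)
for nm,(x0,y0,x1,y1) in dict(peg=(243,226,260,247),handle=(308,198,332,222),nut=(252,282,268,304),pencil=(246,305,262,350)).items():
    t=g(old)[y0:y1,x0:x1];s=g(p["frame"])[y0-6:y1+6,x0-6:x1+6]
    m=cv2.matchTemplate(cv2.resize(s,None,fx=8,fy=8,interpolation=cv2.INTER_CUBIC),cv2.resize(t,None,fx=8,fy=8,interpolation=cv2.INTER_CUBIC),cv2.TM_CCOEFF_NORMED)
    _,v,_,l=cv2.minMaxLoc(m);print(nm,v,np.array(l)/8-6)
peg();o=manip.get_obs();print(o["position"],o["ft_force"],o["clock"])
E
```

```text
peg 0.99884432554245 [0. 0.]
handle 0.9605603218078613 [-0.25  -0.375]
nut 0.9990550875663757 [0. 0.]
pencil 0.9936075210571289 [0. 0.]
peg side 0.55 117 [250.6 235.1] [248.0, 227.9, 257.0, 245.2] travel mm -0.1
[ 0.42454339 -0.12258406  0.20795246] [ 0.1417749   0.71908089 -0.07351733] 19.7167
```

The peg is back at 0.0 px from its start, so the bolt is fully home, and the bystanders I checked have not moved. Handing in.

```bash
python3 -c "
from workcell import manip
print(manip.hand_in())"
```

```text
the job is handed in; nothing more can be done
None
```

I fed the bar on by one kerf and handed the job in at about 20 s of the 64 s allowed; the hand-in reports no verdict. I pushed the bolt fully out (about 16 mm), pushed the wheel one full turn clockwise by its handle, and pushed the bolt home again. All of this was done with the shut fingertips.

- **Bolt:** the first push home left it about 1.3 mm short, so I pressed again (13 N at most). After that the peg matched its start picture to 0.0 px. An outline measurement gave −0.1 mm of travel.
- **Wheel:** the handle was about 0.3 px off its start picture, which is under 1° and inside the 0.1 rad limit.
- **Forces:** every reading I took stayed at or below about 13 N, but readings come only at the end of each move.
- **Bystanders:** the pencil and bone nut had not moved. I did not measure the caliper or off-cuts at the end, though the arm never came near them low down.
- **Not measured:** I did not check the 10 mm table feed directly. It follows from the wheel's one turn.
- **Readings that disagreed:** the network gave 9.4 mm for the bolt while the finger was beside the peg. The handle detections in the top view, and in one side view, were useless while the arm blocked them. In those cases I used the pictures and the geometric model instead.

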